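# Free and shut the wheel guard of a honing unit

## Task

Shut the sliding window guard over the wheel of the honing unit. It is blocked by the index knob on the front: turn the black bar knob anticlockwise to its stop and lift it fully so that it stays up, then slide the guard by its handle towards the latch block until the latch clicks and holds it, pushing firmly but without ramming it into the stop, and let go; leave the knob up and do not disturb the tools lying around.

Things in the scene. Friction and masses are not known exactly. Their poses are not given: they have to be found in the camera images.
- honing_unit: Low grey box fixed on the bench, 220 mm (x) by 345 mm (y) by 80 mm high, with a wheel pit in its top. Origin at bench level, 10 mm to the +x of the middle of its depth and 27 mm to the -y of the middle of its length; z up; +y is the way the guard slides to shut; the -x side (front, cooling slots) carries the index knob.
- index_grip (a point): Centre of the black bar of the index knob: bar 56 mm long (this point's y axis, turns with the knob), 16 mm thick (x), 36 mm high, point at mid height, 151 mm above the bench when down. The knob turns about the vertical through it. Steel claws start 25 mm below it, so keep fingertips less than 22 mm below this point.
- index_knob (a joint): Turn of the index knob, rad: 0 = locked (bar along the unit's y), grows anticlockwise seen from above, stop at 1.25. Its cross pin is under two claws, so it cannot be lifted until it is turned past about 0.85. Turns with light friction (about 0.04 N m).
- index_lift (a joint): Height to which the index knob and its bolt are lifted, m: 0 = down, bolt bars the guard; 0.024 = fully up against its stop. Lifting takes about 4 N; friction holds it where it is left. The bolt clears the guard above 0.014.
- guard_handle (a point): Grip point of the guard's handle: upright black slab 60 mm (unit's x) by 14 mm (unit's y) by 48 mm high on the clear window guard; the point is in its middle across, 19 mm below its top, 125 mm above the bench; the guard's window lies 29 mm below the point. Axes parallel to the honing unit's.
- guard (a joint): Opening of the guard, m, along the unit's y: 0.10 to 0.12 when parked open, falls as it moves to the unit's +y. Rubs with about 2 N. It catches somewhere between -0.003 and 0.011, as the catch is clamped, and about 4 mm past the catching point meets a hard stop. Not caught, it is pushed back to some 20 mm short of the stop when let go.
- latch: Bed of the latch, dark steel strip 104 x 34 mm on the +y end of the unit's top, fixed 165 mm to the +y of the unit's origin, 80 mm above the bench. The steel catch on it (98 x 26 x 28 mm block, pawl tower, two rubber-tipped buffers) is clamped anywhere within 7 mm either way along y each time: where is not told. Buffers push the guard back over its last 20 mm, 3 to 6 N.
- pawl (a joint): Lift of the sprung pawl (round steel stem on top of the latch), m: 0 = down; the guard's hook lifts it to about 0.007 (peak push on the guard about 12 to 15 N in all), then it drops back to 0 behind the hook with a click.
- masking_tape: Bystander: roll of masking tape lying flat, 96 mm across, 24 mm high; origin under its centre.
- slip_stone: Bystander: flat grey slip stone, 40 x 100 x 11 mm, lying in front of the unit; origin under its centre.
- skew_chisel: Bystander: skew chisel with wooden handle, 259 mm long, lying behind the unit; origin under its centre.
- oilstone: Bystander: oilstone in a beech block, 62 x 165 x 34 mm; origin under its centre.

How it is judged:
On the way, in this order (a step that is already met when the one before it is completed fails the run):
1. the index knob is turned out from under its claws (value of joint index_knob above 0.7 rad), for 0.1 s.
2. the index knob is lifted, its bolt clear of the guard (value of joint index_lift above 0.017 m), for 0.2 s.
3. the guard is shut and the pawl has dropped behind its hook (value of joint guard below 0.0125 m and value of joint pawl below 0.003 m), for 0.2 s.
At the end, for the whole second after the job is handed in: The guard is let go and stays shut, caught by the latch: opening under 12.5 mm with the pawl dropped (under 3 mm; together possible only behind the catch), and the index knob still up by more than 15 mm (all of step 3 and value of joint index_lift above 0.015 m); the robot touches nothing.
It fails at once if the guard is rammed: more than 45 N on the latch (contact force between latch and anything else above 45 N).
It fails at once if a bystander is moved by more than 30 mm (distance of any of masking_tape, slip_stone, skew_chisel, oilstone from where it was at the start of the episode above 0.03 m).
It also fails if it takes over 54 s, if anything falls off the work surface, if the arm or the gripper's body presses on something with over 40 N, if the wrist force passes 120 N, or if a joint passes its speed limit or range.

## Robot

A 7-joint arm with a two-finger parallel gripper is mounted at the origin on a cart in front of the work surface, level with it; the furniture and walls round the work are solid. World frame = base frame: x ahead of the robot, y to its left, z up, the work surface at z = 0. Lengths are in m, angles in rad, forces in N, time in s.
With the tool pointing down it reaches from about 0.4 to 0.9 m from the base axis. Payload 5.5 kg.
Tool frame: the origin (TCP) lies at the very end of the fingers, on their centre line; the grasp point (between the pads) lies 19 mm behind it; z points along the fingers, y is the direction in which the jaws open and shut (so a half turn about z gives the same grasp; the last joint's range is limited). The gripper opens to 85 mm and grips with 20 to 120 N. Pads are 22 mm wide; open, the fingers measure 114 mm over their backs; the gripper's body (76 mm by 85 mm) begins 54 mm behind the grasp point. The pads swing forward as they close: fully open they stand 13 mm farther back than shut.
Start: joints at [1.555, 0.501, -0.427, 1.55, 0.221, 1.138, -0.21], TCP at [0.179, -0.625, 0.231] pointing down, gripper open.
Joint ranges: [-2.88, 2.88], [-0.31, 2.03], [-1.54, 1.56], [0.2, 2.42], [-1.41, 4.55], [0.19, 2.02], [-2.57, 2.57]. Speed limits (rad/s): [2.57, 2.57, 3.14, 3.14, 3.14, 3.14, 3.14].

## Interface

Orientations are given as a unit quaternion [w, x, y, z].
In Python, from rig import bot, imaging gives the robot as it stands.
- The arm moves only by the tool servo_tool, never from a script. Its argument "moves" is a list of rows, each a list of 3 entries, a list of its own where there are three numbers: the turn, a rotation vector about the tool's x, y, z in rad, then the shift along the tool's x, y, z in mm, then the opening, from -1 (shut) to 1 (fully open). A call has 1 to 12 rows; each row shifts and turns the commanded pose from where the row before left it, along the tool's axes as they then stand; what a row does not reach is not made up. A row lasts 1/8 s, in which the tool goes at most 62.5 mm and 10.7 degrees, less where a joint would pass 70% of its speed; a pose out of reach is approached as far as the arm can. A call with a gripper value outside its range is refused whole. The fingers move at their own pace and stop on an object; "grip_force" is the grip in N (left out, the last holds). Time passes only in rows, so rows that do not move let the fingers close. It gives the time, the measured TCP pose, the force and the opening at its end, in the units of the state.
- bot.get_state(): the state, without advancing time (a new reading comes with each control period).
- imaging.snapshot(name): name is "scene" or "top" or "wrist"; returns (picture, depth): 420x560x3 uint8, blue, green, red; 420x560 float32, m along the optical axis (not along the pixel's ray), 0 where there is no reading.
- imaging.get_calibration(name): a dict with "vfov" (degrees; the focal length in pixels is half the picture's height over the tangent of half this angle, whatever the lens; pixels are square), "cx", "cy" (the principal point, pixels), "D" ([k1, k2, p1, p2, k3] as OpenCV has them; the pictures are not rectified), "R" (3x3) and "t" (3): a world point X has camera coordinates R X + t. Camera axes: x right, y down, z forward; pixel columns grow to the right and rows downward; lengths in m; the calibration is good to about 2 mm. A picture is of the moment at which its call begins: read the wrist's pose just before it. get_calibration takes no time and is no camera call; for the wrist camera it gives the pose at the moment of the call.
- bot.finish_job(): hands the job in, once; it reports no verdict.
The state is a dict: "t": time; "joints": joint angles; "qd": joint speeds; "effort": joint torques, N m; "eef_pos": TCP position; "orientation": TCP orientation; "ft_force": force on the tool from outside, world axes, zero at the start; "ft_torque": the same for the moment, N m; "gripper_width": opening from 0.0 (shut) to 1.0 (fully open).
Only numpy, scipy, OpenCV 4.12 (cv2) and the standard library are available. Lean on these libraries where they do the work, as an engineer would, in place of code of your own. Each camera call takes 0.05 s, during which the arm holds its last target.

## Working session

There is one attempt and no reset: what is moved stays moved. The work goes in short steps, Python scripts to look and compute and a tool call to move; the robot and the scene stay as the last step left them, time stands still between calls to the robot, and variables do not carry over. Pictures are saved under pics/ and viewed, and the job is handed in when it is done.

Besides the shell and the picture viewer there is one more tool, called after "Emit:" by a JSON object that holds its "api" and its "payload". servo_tool: Moves the arm, as the interface text tells. Its arguments: {"type":"object","properties":{"moves":{"type":"array","items":{"type":"array"}},"grip_force":{"type":"number"}},"required":["moves"]}

```bash
mkdir -p pics; ls; cat > h.py <<'E'
import sys; sys.path.insert(0,'.')
import numpy as np, cv2
from rig import bot, imaging
def K(c,shape=(420,560)):
    f=shape[0]/2/np.tan(np.radians(c['vfov'])/2)
    return np.array([[f,0,c['cx']],[0,f,c['cy']],[0,0,1.]])
def ray(c,uv):
    p=cv2.undistortPoints(np.array(uv,float).reshape(-1,1,2),K(c),np.array(c['D'],float)).reshape(-1,2)
    R=np.array(c['R']);t=np.array(c['t'])
    d=np.c_[p,np.ones(len(p))]@R
    return -R.T@t,d
def onz(c,uv,z):
    o,d=ray(c,uv); s=(z-o[2])/d[:,2]; return o+s[:,None]*d
def cloud(c,depth):
    v,u=np.mgrid[0:420,0:560]
    o,d=ray(c,np.stack([u,v],-1).reshape(-1,2))
    return (o+d*depth.reshape(-1,1)).reshape(420,560,3)
def proj(c,X):
    R=np.array(c['R']);t=np.array(c['t'])
    return cv2.projectPoints(np.array(X,float).reshape(-1,1,3),cv2.Rodrigues(R)[0],t,K(c),np.array(c['D'],float))[0].reshape(-1,2)
E
python3 - <<'E'
from h import *
s=bot.get_state(); print({k:np.round(v,3) for k,v in s.items()})
for n in ['scene','top','wrist']:
    c=imaging.get_calibration(n); p,d=imaging.snapshot(n)
    np.savez(f'{n}0.npz',p=p,d=d,**{k:np.array(v) for k,v in c.items()})
    cv2.imwrite(f'pics/{n}0.png',p); print(n,c['vfov'],-np.array(c['R']).T@np.array(c['t']))
E
```

```text
pics
{'t': np.float64(0.0), 'joints': array([ 1.555,  0.502, -0.427,  1.552,  0.221,  1.138, -0.21 ]), 'qd': array([ 0.001,  0.001, -0.   ,  0.001, -0.001, -0.   , -0.   ]), 'effort': array([-1.0000e-03, -5.6951e+01, -5.8160e+00, -2.8094e+01,  1.1000e-02,
        1.2000e-02,  0.0000e+00]), 'eef_pos': array([ 0.179, -0.624,  0.23 ]), 'orientation': array([-0.001,  0.99 ,  0.139, -0.   ]), 'ft_force': array([ 0.451, -0.54 , -0.359]), 'ft_torque': array([ 0.019,  0.009, -0.007]), 'gripper_width': np.float64(0.999)}
scene 49.38201398862279 [-0.04320618  0.74456416  0.77959842]
top 51.91551654844496 [0.43615825 0.05068942 1.13814458]
wrist 68.31200101540512 [ 0.24936213 -0.60399697  0.37317591]
```

View pics/scene0.png

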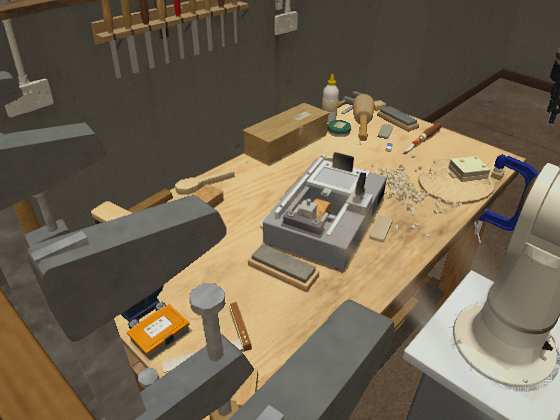

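View pics/top0.png

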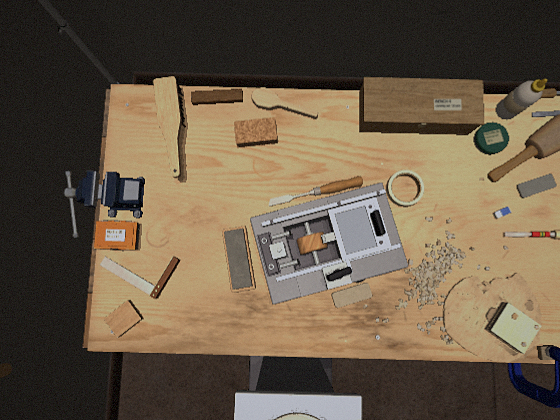

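View pics/wrist0.png

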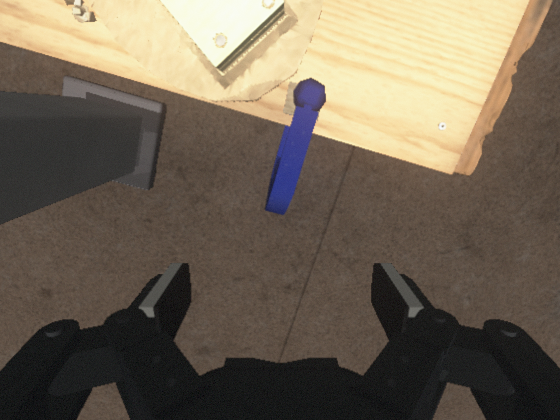

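The top view has the honing unit at about (330,245), with the latch at its left end (275,250), the knob at (340,273) and the handle at (377,223). I'll enlarge it and measure.

```bash
python3 - <<'E'
from h import *
z=dict(np.load('top0.npz')); p=z['p'];d=z['d']
cv2.imwrite('pics/topc.png',cv2.resize(p[170:320,230:430],None,fx=4,fy=4,interpolation=cv2.INTER_CUBIC))
P=cloud(z,d)
np.set_printoptions(precision=3,suppress=True)
for uv in [(377,223),(340,273),(277,250),(330,290),(400,250),(405,187)]: print(uv,P[uv[1],uv[0]],p[uv[1],uv[0]])
# unit top: z in .07-.09
roi=np.zeros(d.shape,bool); roi[170:320,230:430]=1
m=roi&(P[...,2]>.055)&(P[...,2]<.2)
n,l,st,ce=cv2.connectedComponentsWithStats(m.astype(np.uint8))
i=1+np.argmax(st[1:,4]); print(st[i],ce[i])
m2=(l==i)&(P[...,2]<.09)
pts=P[m2][:,:2].astype(np.float32)
print(cv2.minAreaRect(pts*1000), np.median(P[m2][:,2]))
for nm,mm in [('high',roi&(P[...,2]>.11)&(P[...,2]<.2))]:
    n,l,st,ce=cv2.connectedComponentsWithStats(mm.astype(np.uint8))
    for i in range(1,n):
        if st[i,4]>8: print(st[i],ce[i],P[l==i].mean(0),P[l==i][:,2].max())
E
```

```text
(377, 223) [ 0.568 -0.168  0.142] [11 11 13]
(340, 273) [ 0.45  -0.079  0.17 ] [49 49 49]
(277, 250) [0.499 0.063 0.147] [154 160 160]
(330, 290) [ 0.408 -0.077 -0.002] [100 146 185]
(400, 250) [ 0.512 -0.239  0.078] [125 126 136]
(405, 187) [ 0.688 -0.276 -0.003] [107 151 186]
[  250   183   158   122 11009] [329.887 243.097]
((524.552490234375, -62.63627624511719), (224.66871643066406, 345.4606018066406), 16.832441329956055) 0.08067151303020781
[371 210  15  27 228] [377.684 223.145] [ 0.569 -0.171  0.137] 0.1480378433952001
[260 236  27  26 283] [274.834 249.322] [0.502 0.068 0.129] 0.14814126270744365
[267 264   9   6  35] [270.657 266.857] [0.461 0.077 0.114] 0.11917174258969365
[326 266   7   5  14] [329.    267.786] [ 0.463 -0.061  0.111] 0.11263171009569084
[325 266  27  22 257] [337.805 274.712] [ 0.447 -0.076  0.156] 0.1731789828574074
```

View pics/topc.png

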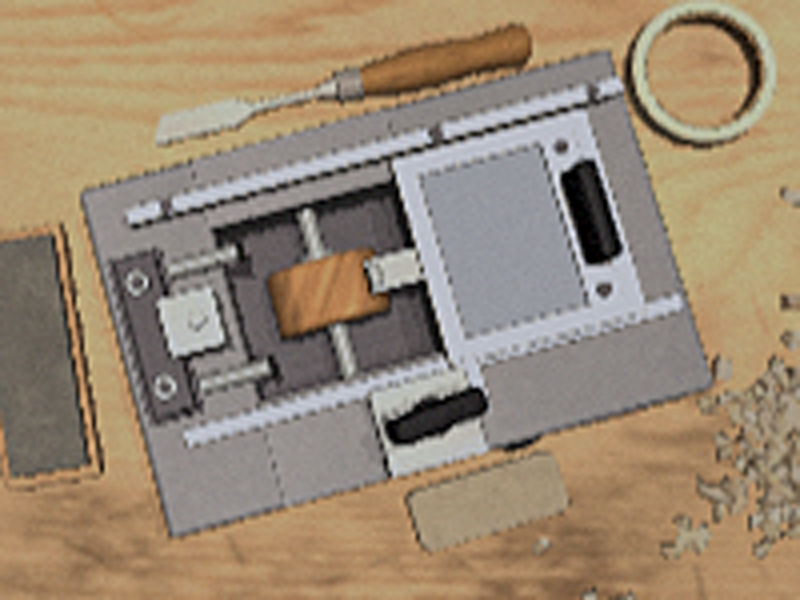

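Emit:
{"api": "servo_tool", "payload": {"moves": [[[0, 0, 0], [31, -36, -11], 1], [[0, 0, 0], [31, -36, -11], 1], [[0, 0, 0], [31, -36, -11], 1], [[0, 0, 0], [31, -36, -11], 1], [[0, 0, 0], [31, -36, -11], 1], [[0, 0, 0], [31, -36, -11], 1], [[0, 0, 0], [31, -36, -11], 1], [[0, 0, 0], [31, -36, -11], 1], [[0, 0, 0], [31, -36, -11], 1], [[0, 0, 0], [31, -36, -11], 1], [[0, 0, 0], [31, -36, -11], 1], [[0, 0, 0], [31, -36, -11], 1]]}}

```text
t: 1.65
eef_pos: [0.4179, -0.1057, 0.3637]
orientation: [0.0, 0.99, 0.139, -0.0]
ft_force: [0.6, -0.2, -0.3]
gripper_width: 1.001
```

```bash
cat >> h.py <<'E'
from scipy.spatial.transform import Rotation as Rt
np.set_printoptions(precision=4,suppress=True)
def st():
    s=bot.get_state(); q=np.array(s['orientation']); R=Rt.from_quat(np.r_[q[1:],q[0]]).as_matrix()
    print('t',round(float(s['t']),2),'q',s['joints'],'pos',s['eef_pos'],'w',s['gripper_width'],'F',s['ft_force'],'T',s['ft_torque']); print(R)
    return s,R
def snap(n,name):
    c=imaging.get_calibration(n); p,d=imaging.snapshot(n)
    np.savez(f'{name}.npz',p=p,d=d,**{k:np.array(v) for k,v in c.items()})
    cv2.imwrite(f'pics/{name}.png',p); return c,p,d
E
python3 - <<'E'
from h import *
st(); snap('wrist','w1')
E
```

```text
t 1.65 q [ 1.1005 -0.0322 -0.8819  1.8699 -0.025   1.292  -1.0663] pos [ 0.4179 -0.1057  0.3637] w 1.000556624464194 F [ 0.6048 -0.1596 -0.297 ] T [ 0.0359 -0.0678 -0.0163]
[[ 0.9614  0.2751  0.0001]
 [ 0.2751 -0.9614 -0.0009]
 [-0.0002  0.0008 -1.    ]]
```

View pics/w1.png

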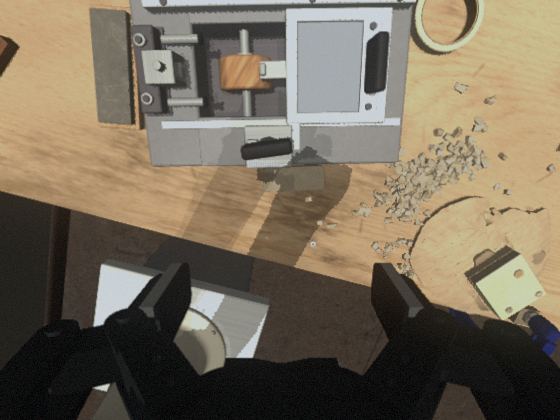

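The wrist view has the knob bar at (267,148), the handle at (376,62), the pawl stem at (158,65) and the unit's front edge at row 165.

```bash
python3 - <<'E'
from h import *
for nm,roi in [('w1',(0,180,90,450)),('top0',(170,320,230,430))]:
    z=dict(np.load(nm+'.npz')); p=z['p'];d=z['d'];P=cloud(z,d)
    m0=np.zeros(d.shape,bool); m0[roi[0]:roi[1],roi[2]:roi[3]]=1; m0&=d>0
    m=m0&(P[...,2]>.074)&(P[...,2]<.086)
    r=cv2.minAreaRect(P[m][:,:2].astype(np.float32)*1000); print(nm,'unit top',r)
    for lo,hi,l in [(.138,.15,'handle/pawl tops'),(.16,.18,'knob top')]:
        mm=m0&(P[...,2]>lo)&(P[...,2]<hi)
        n,L,s,ce=cv2.connectedComponentsWithStats(mm.astype(np.uint8))
        for i in range(1,n):
            if s[i,4]>15:
                q=P[L==i]; print(l,s[i],np.median(q[:,2]),cv2.minAreaRect(q[:,:2].astype(np.float32)*1000), p[L==i].mean(0))
E
```

```text
w1 unit top ((518.4005737304688, -66.19625854492188), (201.78244018554688, 345.09619140625), 16.701047897338867)
handle/pawl tops [372  31  18  61 814] 0.14382991988453647 ((571.284912109375, -175.00697326660156), (59.74474334716797, 14.780049324035645), 16.7281551361084) [62.4619 63.7457 63.8575]
handle/pawl tops [152  60  11  11  94] 0.1456699221531286 ((500.8396301269531, 56.397064208984375), (9.741069793701172, 9.355964660644531), 9.829233169555664) [139.2021 147.4149 146.0319]
knob top [240 139  52  21 761] 0.1686869606299885 ((448.8194274902344, -80.0540771484375), (16.14324951171875, 55.78403091430664), 24.108795166015625) [51.4297 54.0355 55.8449]
top0 unit top ((526.5826416015625, -62.05592346191406), (220.1614227294922, 345.4345703125), 16.772796630859375)
handle/pawl tops [373 210  13  25 155] 0.1432576335992618 ((570.3587646484375, -172.9922637939453), (58.92451477050781, 14.78054141998291), 18.03567886352539) [30.2194 29.3806 30.9484]
knob top [328 267  24  15 181] 0.16915372848272203 ((448.05999755859375, -78.5208740234375), (16.078079223632812, 54.81242370605469), 23.65524673461914) [36.779  36.3204 38.2652]
```

Emit:
{"api": "servo_tool", "payload": {"moves": [[[0, 0, -0.171], [0, 0, 15], 0.2], [[0, 0, -0.171], [0, 0, 15], 0.2], [[0, 0, -0.171], [0, 0, 15], 0.2], [[0, 0, -0.171], [0, 0, 15], 0.2], [[0, 0, -0.171], [0, 0, 15], 0.2], [[0, 0, -0.171], [0, 0, 15], 0.2], [[0, 0, -0.171], [0, 0, 15], 0.2], [[0, 0, -0.171], [0, 0, 15], 0.2], [[0, 0, -0.171], [0, 0, 5], 0.2], [[0, 0, -0.171], [11, 38, 5], 0.2], [[0, 0, 0], [0, 0, 0], 0.2]]}}

```text
t: 3.08
eef_pos: [0.4532, -0.0855, 0.233]
orientation: [-0.0, 0.543, 0.839, 0.001]
ft_force: [0.4, 0.9, -0.1]
gripper_width: 0.606
```

```bash
python3 - <<'E'
from h import *
s,R=st(); print(np.degrees(np.arctan2(R[1,1],R[0,1])), R.T@(np.array([.4485,-.0795,.138])-s['eef_pos'])*1000); snap('wrist','w2')
z=dict(np.load('w2.npz'));P=cloud(z,z['d'])
m=(P[...,2]>.16)&(P[...,2]<.178)&(abs(P[...,0]-.448)<.05)&(abs(P[...,1]+.08)<.05)
n,L,q,ce=cv2.connectedComponentsWithStats(m.astype(np.uint8))
for i in range(1,n):
  if q[i,4]>50: print(q[i],np.median(P[L==i][:,2]),cv2.minAreaRect(P[L==i][:,:2].astype(np.float32)*1000))
E
```

```text
t 3.08 q [ 1.0119  0.2421 -0.9909  1.9913  0.233   1.0274  0.3345] pos [ 0.4532 -0.0855  0.233 ] w 0.6060065000400335 F [ 0.3599  0.8633 -0.0839] T [-0.0088  0.0365 -0.0048]
[[-0.4095  0.9123  0.0008]
 [ 0.9123  0.4095  0.0029]
 [ 0.0024  0.0019 -1.    ]]
24.171827370349913 [ 7.2024 -1.9718 94.9743]
[ 268  174   23   76 1666] 0.16880942455726405 ((448.2560729980469, -79.48966217041016), (15.696828842163086, 54.933109283447266), 23.73207664489746)
```

View pics/w2.png

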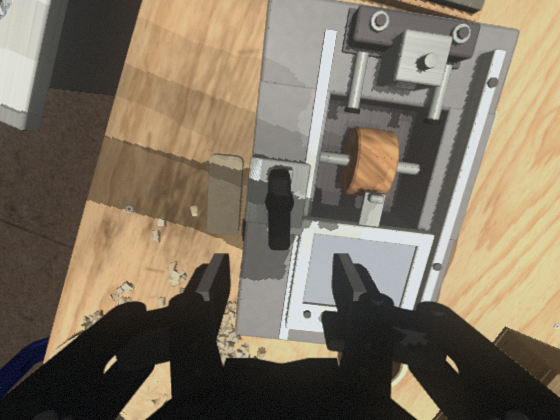

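The bar sits between the fingers, at (279,210), and all three measurements agree on its centre. I'll go down and close.

Emit:
{"api": "servo_tool", "payload": {"moves": [[[0, 0, 0], [7, -2, 25], 0.2], [[0, 0, 0], [0, 0, 30], 0.2], [[0, 0, 0], [0, 0, 25], 0.2], [[0, 0, 0], [0, 0, 15], 0.2], [[0, 0, 0], [0, 0, 0], 0.2], [[0, 0, 0], [0, 0, 0], -1], [[0, 0, 0], [0, 0, 0], -1], [[0, 0, 0], [0, 0, 0], -1], [[0, 0, 0], [0, 0, 0], -1], [[0, 0, 0], [0, 0, 0], -1]], "grip_force": 35}}

```text
t: 4.38
eef_pos: [0.4491, -0.0814, 0.1395]
orientation: [0.002, 0.545, 0.839, 0.001]
ft_force: [3.2, 2.6, 5.6]
gripper_width: 0.183
```

```bash
python3 - <<'E'
from h import *
st()
E
```

```text
t 4.38 q [ 0.8913  0.3842 -0.9009  2.095   0.4061  0.839   0.1672] pos [ 0.4491 -0.0814  0.1395] w 0.1826436518352094 F [3.2459 2.5713 5.6368] T [ 0.4657 -0.814  -0.0509]
[[-0.4062  0.9138  0.0038]
 [ 0.9138  0.4062 -0.0001]
 [-0.0016  0.0034 -1.    ]]
```

Emit:
{"api": "servo_tool", "payload": {"moves": [[[0, 0, -0.12], [0, 0, 0], -1], [[0, 0, -0.12], [0, 0, 0], -1], [[0, 0, -0.12], [0, 0, 0], -1], [[0, 0, -0.12], [0, 0, 0], -1], [[0, 0, -0.12], [0, 0, 0], -1], [[0, 0, -0.12], [0, 0, 0], -1], [[0, 0, -0.12], [0, 0, 0], -1], [[0, 0, -0.12], [0, 0, 0], -1], [[0, 0, -0.1], [0, 0, 0], -1], [[0, 0, -0.06], [0, 0, 0], -1], [[0, 0, 0], [0, 0, 0], -1]]}}

```text
t: 5.75
eef_pos: [0.4499, -0.0808, 0.1395]
orientation: [0.003, 0.016, 1.0, 0.001]
ft_force: [6.3, 2.3, 4.7]
gripper_width: 0.178
```

```bash
python3 - <<'E'
from h import *
s,R=st(); print(np.degrees(np.arctan2(R[1,1],R[0,1])))
E
```

```text
t 5.75 q [ 1.0747  0.5118 -1.1613  2.0906  0.5991  0.9189  1.1154] pos [ 0.4499 -0.0808  0.1395] w 0.17758172425574925 F [6.2673 2.2762 4.7451] T [ 0.6038 -1.4033  0.0596]
[[-0.9995  0.0313  0.0054]
 [ 0.0313  0.9995  0.0013]
 [-0.0054  0.0015 -1.    ]]
88.20749784147502
```

Turned to 1.25 rad. Now the lift.

Emit:
{"api": "servo_tool", "payload": {"moves": [[[0, 0, 0], [0, 0, -4], -1], [[0, 0, 0], [0, 0, -4], -1], [[0, 0, 0], [0, 0, -4], -1], [[0, 0, 0], [0, 0, -4], -1], [[0, 0, 0], [0, 0, -4], -1], [[0, 0, 0], [0, 0, -4], -1], [[0, 0, 0], [0, 0, -2], -1], [[0, 0, 0], [0, 0, 0], -1], [[0, 0, 0], [0, 0, 0], -1]]}}

```text
t: 6.88
eef_pos: [0.4487, -0.0807, 0.1639]
orientation: [0.002, 0.016, 1.0, 0.001]
ft_force: [9.8, 3.9, -13.8]
gripper_width: 0.18
```

```bash
python3 - <<'E'
from h import *
s,R=st(); snap('scene','s2')
E
```

```text
t 6.88 q [ 1.1212  0.4766 -1.21    2.0717  0.5478  0.9612  1.1566] pos [ 0.4487 -0.0807  0.1639] w 0.1799677593923135 F [  9.8195   3.8685 -13.8347] T [ 0.8554 -2.1821 -0.0033]
[[-0.9995  0.032   0.0039]
 [ 0.032   0.9995  0.0026]
 [-0.0038  0.0027 -1.    ]]
```

Emit:
{"api": "servo_tool", "payload": {"moves": [[[0, 0, 0], [0, 0, 0], 0], [[0, 0, 0], [0, 0, 0], 0], [[0, 0, 0], [0, 0, 0], 0], [[0, 0, 0], [0, 0, -10], 0], [[0, 0, 0], [0, 0, -30], 0], [[0, 0, 0], [0, 0, -40], 0], [[0, 0, 0], [0, 0, -30], 0], [[0, 0, 0], [0, 0, 0], 0]]}}

```text
t: 7.92
eef_pos: [0.4487, -0.0818, 0.2766]
orientation: [0.002, 0.017, 1.0, -0.001]
ft_force: [-0.5, -0.4, 0.1]
gripper_width: 0.497
```

```bash
python3 - <<'E'
from h import *
s,R=st(); snap('wrist','w3')
z=dict(np.load('w3.npz'));P=cloud(z,z['d'])
def comp(lo,hi,c):
  m=(P[...,2]>lo)&(P[...,2]<hi)&(abs(P[...,0]-c[0])<.05)&(abs(P[...,1]-c[1])<.05)
  n,L,q,ce=cv2.connectedComponentsWithStats(m.astype(np.uint8))
  for i in range(1,n):
   if q[i,4]>50: print(q[i],np.median(P[L==i][:,2]),cv2.minAreaRect(P[L==i][:,:2].astype(np.float32)*1000))
comp(.16,.21,(.4485,-.08)); comp(.135,.15,(.571,-.1745))
E
```

```text
t 7.92 q [ 1.3336  0.3277 -1.4124  1.9466  0.3564  1.1618  1.3217] pos [ 0.4487 -0.0818  0.2766] w 0.4969117643020865 F [-0.5175 -0.3846  0.0862] T [ 0.062  -0.0107 -0.0335]
[[-0.9994  0.0332  0.0038]
 [ 0.0332  0.9994 -0.0022]
 [-0.0039 -0.002  -1.    ]]
[ 273  173   23   75 1512] 0.19270060817655582 ((447.8646545410156, -78.99530792236328), (18.676437377929688, 55.42506408691406), 88.31893920898438)
[181 286  14  11  87] 0.14115047238024203 ((544.1446533203125, -182.1228790283203), (5.501218318939209, 12.69435977935791), 24.783084869384766)
```

View pics/w3.png

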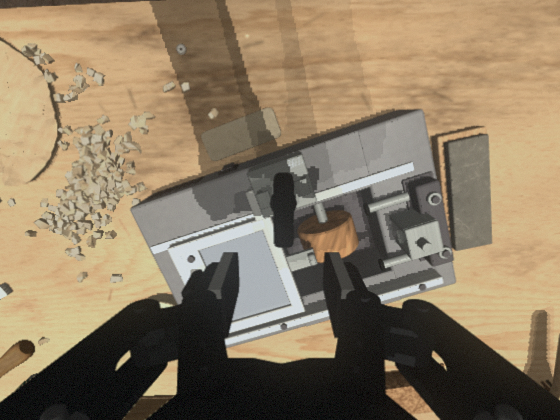

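The knob stays up, with its top at z 0.193, which is +24 mm. I'll turn the hand back so the camera sits on the +x side, clear of the knob, and go over the handle.

Emit:
{"api": "servo_tool", "payload": {"moves": [[[0, 0, 0.176], [0, 0, 0], 0.4], [[0, 0, 0.176], [0, 0, 0], 0.4], [[0, 0, 0.176], [0, 0, 0], 0.4], [[0, 0, 0.176], [0, 0, 0], 0.4], [[0, 0, 0.176], [0, 0, 0], 0.4], [[0, 0, 0.176], [0, 0, 0], 0.4], [[0, 0, 0.176], [0, 0, 0], 0.4], [[0, 0, 0.176], [0, 0, 0], 0.4], [[0, 0, 0.176], [0, 0, 0], 0.4], [[0, 0, 0.176], [0, 0, 0], 0.4], [[0, 0, 0.176], [0, 0, 0], 0.4], [[0, 0, 0.176], [0, 0, 0], 0.4]]}}

```text
t: 9.48
eef_pos: [0.4461, -0.0815, 0.2732]
orientation: [-0.001, 0.88, 0.476, -0.001]
ft_force: [1.1, 1.1, -0.2]
gripper_width: 0.701
```

Emit:
{"api": "servo_tool", "payload": {"moves": [[[0, 0, 0.176], [0, 0, 0], 0.4], [[0, 0, 0.176], [0, 0, 0], 0.4], [[0, 0, 0.176], [0, 0, 0], 0.4], [[0, 0, 0.176], [0, 0, 0], 0.4], [[0, 0, 0], [30, 40, 0], 0.4], [[0, 0, 0], [30, 40, 0], 0.4], [[0, 0, 0], [0, 0, 0], 0.4]]}}

```text
t: 10.35
eef_pos: [0.5286, -0.1434, 0.2718]
orientation: [-0.001, 0.99, 0.144, -0.001]
ft_force: [-1.0, 0.5, -1.2]
gripper_width: 0.703
```

```bash
cat >> h.py <<'E'
def comp(P,lo,hi,c,r=.05):
  m=(P[...,2]>lo)&(P[...,2]<hi)&(abs(P[...,0]-c[0])<r)&(abs(P[...,1]-c[1])<r)
  n,L,q,ce=cv2.connectedComponentsWithStats(m.astype(np.uint8))
  for i in range(1,n):
   if q[i,4]>30: print(q[i],np.median(P[L==i][:,2]),cv2.minAreaRect(P[L==i][:,:2].astype(np.float32)*1000))
E
python3 - <<'E'
from h import *
s,R=st(); print(np.degrees(np.arctan2(R[1,1],R[0,1])))
snap('wrist','w4')
z=dict(np.load('w4.npz'));P=cloud(z,z['d'])
comp(P,.137,.15,(.571,-.1745))
print(R.T@(np.array([.571,-.1745,.110])-s['eef_pos'])*1000)
E
```

```text
t 10.35 q [ 0.8862  0.3516 -0.8302  1.7521  0.2778  1.1638 -1.3071] pos [ 0.5286 -0.1434  0.2718] w 0.7034550439037924 F [-1.0448  0.5377 -1.2366] T [-0.0053  0.0177  0.0298]
[[ 0.9584  0.2853 -0.0023]
 [ 0.2853 -0.9584  0.0027]
 [-0.0014 -0.0032 -1.    ]]
-73.42562160529216
[ 320  128   19   68 1076] 0.14363260355672022 ((571.8525390625, -174.4262237548828), (59.10842514038086, 14.266631126403809), 16.931547164916992)
[ 32.0252  42.4289 161.6602]
```

View pics/w4.png

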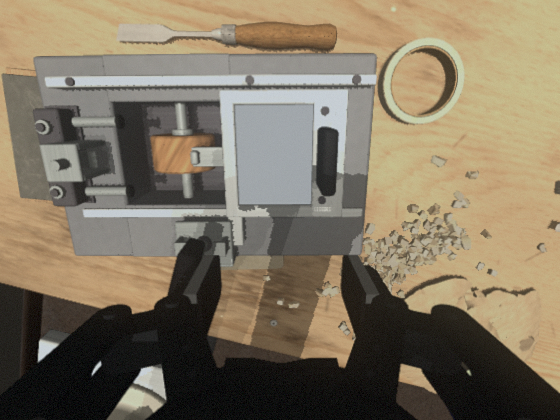

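The handle is at (327,160) and matches the earlier measurement. Going down on it.

Emit:
{"api": "servo_tool", "payload": {"moves": [[[0, 0, 0], [32, 42, 0], 0.2], [[0, 0, 0], [0, 0, 40], 0.2], [[0, 0, 0], [0, 0, 40], 0.2], [[0, 0, 0], [0, 0, 40], 0.2], [[0, 0, 0], [0, 0, 25], 0.2], [[0, 0, 0], [0, 0, 15], 0.2], [[0, 0, 0], [0, 0, 0], 0.2]]}}

```text
t: 11.28
eef_pos: [0.5693, -0.1712, 0.1136]
orientation: [-0.0, 0.989, 0.146, -0.001]
ft_force: [-0.1, -0.2, 0.2]
gripper_width: 0.6
```

```bash
python3 - <<'E'
from h import *
s,R=st(); print(R.T@(np.array([.5715,-.1745,.110])-s['eef_pos'])*1000)
E
```

```text
t 11.28 q [ 0.7721  0.6157 -0.7061  1.7803  0.4862  0.9299 -1.4202] pos [ 0.5693 -0.1712  0.1136] w 0.6002590082147824 F [-0.0816 -0.1926  0.2027] T [0.0308 0.0012 0.0247]
[[ 0.9572  0.2895 -0.0021]
 [ 0.2895 -0.9572  0.0006]
 [-0.0018 -0.0012 -1.    ]]
[1.176  3.7979 3.5866]
```

Emit:
{"api": "servo_tool", "payload": {"moves": [[[0, 0, 0], [1, 4, 2], 0.2], [[0, 0, 0], [0, 0, 0], -1], [[0, 0, 0], [0, 0, 0], -1], [[0, 0, 0], [0, 0, 0], -1], [[0, 0, 0], [0, 0, 0], -1], [[0, 0, 0], [0, 0, 0], -1]], "grip_force": 40}}

```text
t: 12.02
eef_pos: [0.5729, -0.1755, 0.1131]
orientation: [0.0, 0.989, 0.146, 0.0]
ft_force: [-1.1, -0.8, 5.9]
gripper_width: 0.158
```

```bash
cat >> h.py <<'E'
def unit(s):
    th=np.radians(16.75); X=np.array([np.cos(th),np.sin(th)]);Y=np.array([-np.sin(th),np.cos(th)])
    r=np.array(s['eef_pos'])[:2]-[.5440,-.0851]; f=np.array(s['ft_force'])[:2]
    print('unit xy mm',r@X*1000,r@Y*1000,'F unit xy',f@X,f@Y)
E
python3 - <<'E'
from h import *
s,R=st(); unit(s)
E
```

```text
t 12.03 q [ 0.7733  0.6215 -0.7037  1.7713  0.4896  0.9303 -1.4165] pos [ 0.5729 -0.1755  0.1131] w 0.1582601925808262 F [-1.1384 -0.8087  5.8786] T [0.0516 0.3145 0.0446]
[[ 0.9574  0.2887  0.0009]
 [ 0.2887 -0.9574 -0.0005]
 [ 0.0007  0.0008 -1.    ]]
unit xy mm 1.65809375638553 -94.93986500690754 F unit xy -1.323171403749283 -0.4462698585745312
```

Emit:
{"api": "servo_tool", "payload": {"moves": [[[0, 0, 0], [0, -3, 0], -1], [[0, 0, 0], [0, -6, 0], -1], [[0, 0, 0], [0, -6, 0], -1], [[0, 0, 0], [0, -6, 0], -1], [[0, 0, 0], [0, -6, 0], -1], [[0, 0, 0], [0, -6, 0], -1], [[0, 0, 0], [0, -6, 0], -1], [[0, 0, 0], [0, -6, 0], -1], [[0, 0, 0], [0, -6, 0], -1], [[0, 0, 0], [0, -6, 0], -1], [[0, 0, 0], [0, -6, 0], -1], [[0, 0, 0], [0, 0, 0], -1]]}}

```text
t: 13.52
eef_pos: [0.5546, -0.1148, 0.1131]
orientation: [0.0, 0.989, 0.146, 0.0]
ft_force: [-2.4, 0.6, 7.0]
gripper_width: 0.157
```

```bash
python3 - <<'E'
from h import *
s,R=st(); unit(s); snap('wrist','w5');snap('scene','s5')
E
```

```text
t 13.53 q [ 0.7111  0.5743 -0.7222  1.8539  0.4794  0.8939 -1.5177] pos [ 0.5546 -0.1148  0.1131] w 0.15696653297189134 F [-2.3704  0.5983  6.9813] T [0.0978 0.4072 0.0054]
[[ 0.9573  0.2891  0.0007]
 [ 0.2891 -0.9573 -0.0006]
 [ 0.0005  0.0007 -1.    ]]
unit xy mm 1.5670896829462038 -31.533277720513126 F unit xy -2.097403516263589 1.256045767700992
```

View pics/w5.png

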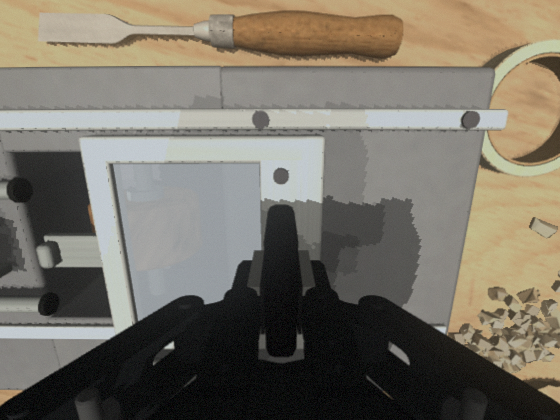

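View pics/s5.png

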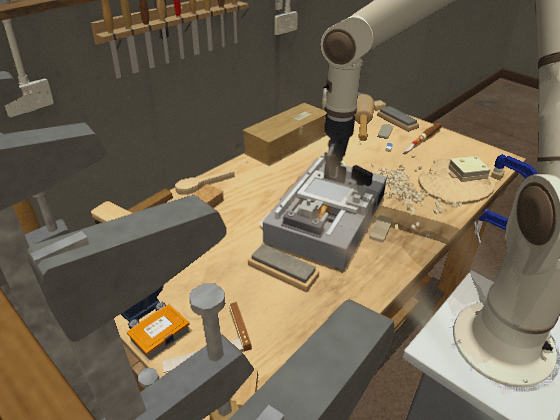

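The guard followed: it has moved 63 mm and passed under the bolt. The buffer tips show at (20,190) and (48,305), ahead of the hook. I'll go on in smaller steps and watch the force.

Emit:
{"api": "servo_tool", "payload": {"moves": [[[0, 0, 0], [0, -3, 0], -1], [[0, 0, 0], [0, -3, 0], -1], [[0, 0, 0], [0, -3, 0], -1], [[0, 0, 0], [0, -3, 0], -1], [[0, 0, 0], [0, 0, 0], -1]]}}

```text
t: 14.25
eef_pos: [0.5513, -0.1039, 0.1131]
orientation: [0.001, 0.989, 0.146, 0.0]
ft_force: [-2.0, -1.4, 7.0]
gripper_width: 0.156
```

Emit:
{"api": "servo_tool", "payload": {"moves": [[[0, 0, 0], [0, -2, 0], -1], [[0, 0, 0], [0, -2, 0], -1], [[0, 0, 0], [0, 0, 0], -1]]}}

```text
t: 14.62
eef_pos: [0.5502, -0.1003, 0.1131]
orientation: [0.001, 0.989, 0.146, 0.0]
ft_force: [-1.7, -1.9, 7.0]
gripper_width: 0.158
```

Emit:
{"api": "servo_tool", "payload": {"moves": [[[0, 0, 0], [0, -2, 0], -1], [[0, 0, 0], [0, -2, 0], -1], [[0, 0, 0], [0, 0, 0], -1]]}}

```text
t: 15.0
eef_pos: [0.549, -0.0965, 0.1131]
orientation: [0.001, 0.989, 0.146, 0.0]
ft_force: [-1.9, -1.7, 7.3]
gripper_width: 0.154
```

```bash
python3 - <<'E'
from h import *
s,R=st(); unit(s); snap('wrist','w6')
E
```

```text
t 15.0 q [ 0.6892  0.5611 -0.7274  1.8763  0.4769  0.8838 -1.5512] pos [ 0.549  -0.0965  0.1131] w 0.15413930751525023 F [-1.9486 -1.6983  7.2511] T [-0.2289  0.2851  0.0518]
[[ 0.9575  0.2885  0.001 ]
 [ 0.2885 -0.9575 -0.0012]
 [ 0.0006  0.0014 -1.    ]]
unit xy mm 1.535962590964279 -12.327976805494156 F unit xy -2.3553541894376426 -1.0646996211909299
```

View pics/w6.png

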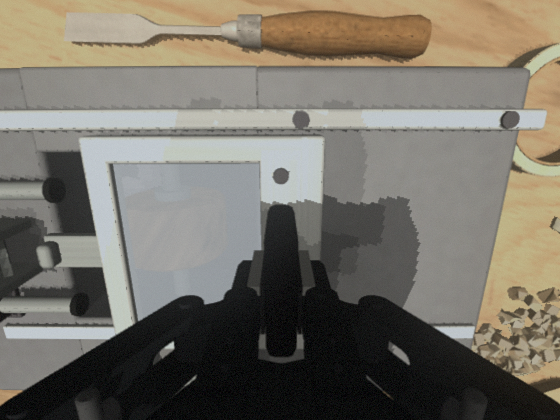

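The buffer tips at (55,190) and (80,303) are almost at the guard's front edge at x≈85, with about 20 mm to go. I'll use small steps and read the force each time.

Emit:
{"api": "servo_tool", "payload": {"moves": [[[0, 0, 0], [0, -2, 0], -1], [[0, 0, 0], [0, -2, 0], -1], [[0, 0, 0], [0, 0, 0], -1]]}}

```text
t: 15.42
eef_pos: [0.5479, -0.0926, 0.1131]
orientation: [0.001, 0.989, 0.146, 0.0]
ft_force: [-2.2, -1.7, 7.1]
gripper_width: 0.16
```

Emit:
{"api": "servo_tool", "payload": {"moves": [[[0, 0, 0], [0, -2, 0], -1], [[0, 0, 0], [0, -2, 0], -1], [[0, 0, 0], [0, 0, 0], -1]]}}

```text
t: 15.8
eef_pos: [0.5467, -0.0888, 0.1131]
orientation: [0.001, 0.989, 0.146, 0.0]
ft_force: [-1.2, -1.5, 7.0]
gripper_width: 0.157
```

Emit:
{"api": "servo_tool", "payload": {"moves": [[[0, 0, 0], [0, -1.5, 0], -1], [[0, 0, 0], [0, -1.5, 0], -1], [[0, 0, 0], [0, 0, 0], -1]]}}

```text
t: 16.18
eef_pos: [0.5459, -0.086, 0.1131]
orientation: [0.001, 0.989, 0.146, 0.0]
ft_force: [-0.6, -1.9, 7.8]
gripper_width: 0.159
```

```bash
python3 - <<'E'
from h import *
s,R=st(); unit(s); snap('top','t7')
z=dict(np.load('t7.npz'));P=cloud(z,z['d']); comp(P,.135,.16,(.5008,.0564),.03)
E
```

```text
t 16.18 q [ 0.6763  0.5542 -0.7306  1.8881  0.4753  0.8786 -1.5699] pos [ 0.5459 -0.086   0.1131] w 0.15906725731397783 F [-0.5548 -1.8659  7.7895] T [-0.2957  0.3166  0.0646]
[[ 0.9575  0.2884  0.001 ]
 [ 0.2884 -0.9575 -0.0012]
 [ 0.0006  0.0014 -1.    ]]
unit xy mm 1.516860899015 -1.3944667265363482 F unit xy -1.0690042431113267 -1.6268158772701793
```

Emit:
{"api": "servo_tool", "payload": {"moves": [[[0, 0, 0], [0, -2, 0], -1], [[0, 0, 0], [0, -2, 0], -1], [[0, 0, 0], [0, 0, 0], -1]]}}

```text
t: 16.6
eef_pos: [0.5447, -0.0821, 0.1131]
orientation: [0.001, 0.989, 0.146, 0.0]
ft_force: [-2.0, -1.6, 6.3]
gripper_width: 0.153
```

Emit:
{"api": "servo_tool", "payload": {"moves": [[[0, 0, 0], [0, -1.5, 0], -1], [[0, 0, 0], [0, -1.5, 0], -1], [[0, 0, 0], [0, 0, 0], -1]]}}

```text
t: 16.98
eef_pos: [0.5441, -0.0801, 0.1131]
orientation: [0.001, 0.989, 0.146, 0.001]
ft_force: [-1.6, -3.5, 5.8]
gripper_width: 0.158
```

```bash
python3 - <<'E'
from h import *
s,R=st(); unit(s); snap('wrist','w8');p=snap('scene','s8')[1]
cv2.imwrite('pics/s8c.png',cv2.resize(p[130:280,230:410],None,fx=4,fy=4,interpolation=cv2.INTER_CUBIC))
E
```

```text
t 16.98 q [ 0.6682  0.5499 -0.7319  1.8951  0.475   0.8753 -1.5819] pos [ 0.5441 -0.0801  0.1131] w 0.15769423840122787 F [-1.6441 -3.4716  5.7801] T [-0.5319  0.1304  0.1346]
[[ 0.9576  0.288   0.0014]
 [ 0.288  -0.9576 -0.002 ]
 [ 0.0008  0.0023 -1.    ]]
unit xy mm 1.5298093601167595 4.775768509051911 F unit xy -2.5748389046277262 -2.8504416510602635
```

View pics/w8.png

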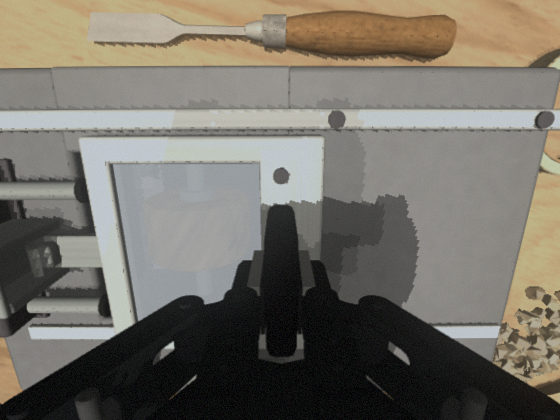

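View pics/s8c.png

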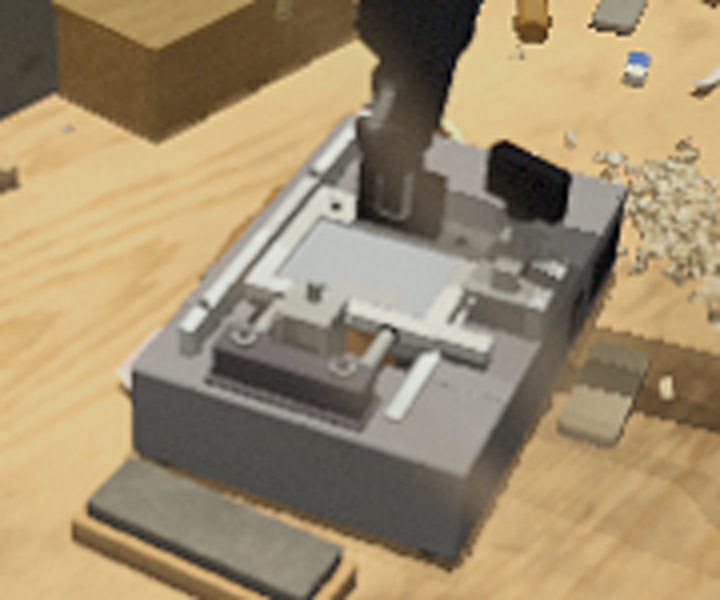

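The buffers touch now, at unit y ≈ 3.5 mm, so the catch should be at about 19–20 and the hard stop at about 23.5. Continuing, with the force read after each step.

Emit:
{"api": "servo_tool", "payload": {"moves": [[[0, 0, 0], [0, -2, 0], -1], [[0, 0, 0], [0, -2, 0], -1], [[0, 0, 0], [0, 0, 0], -1]], "grip_force": 60}}

```text
t: 17.45
eef_pos: [0.5433, -0.0776, 0.1131]
orientation: [0.002, 0.989, 0.145, 0.001]
ft_force: [1.4, -6.1, 6.0]
gripper_width: 0.153
```

Emit:
{"api": "servo_tool", "payload": {"moves": [[[0, 0, 0], [0, -2, 0], -1], [[0, 0, 0], [0, -2, 0], -1], [[0, 0, 0], [0, 0, 0], -1]]}}

```text
t: 17.82
eef_pos: [0.5426, -0.0754, 0.1131]
orientation: [0.003, 0.989, 0.145, 0.001]
ft_force: [2.1, -9.0, 3.8]
gripper_width: 0.157
```

```bash
python3 - <<'E'
from h import *
s,R=st(); unit(s); z=snap('scene','s9')
E
```

```text
t 17.82 q [ 0.6596  0.5451 -0.7316  1.9018  0.4766  0.8715 -1.5956] pos [ 0.5426 -0.0754  0.1131] w 0.1569339428517537 F [ 2.0825 -8.9899  3.7877] T [-1.5432 -0.3162  0.2612]
[[ 0.9582  0.286   0.0029]
 [ 0.286  -0.9582 -0.005 ]
 [ 0.0013  0.0056 -1.    ]]
unit xy mm 1.4688707744717269 9.662609702359527 F unit xy -0.5967160577863706 -9.208610431718052
```

Emit:
{"api": "servo_tool", "payload": {"moves": [[[0, 0, 0], [0, -2, 0], -1], [[0, 0, 0], [0, -1, 0], -1], [[0, 0, 0], [0, 0, 0], -1]]}}

```text
t: 18.25
eef_pos: [0.5416, -0.0718, 0.1131]
orientation: [0.002, 0.989, 0.145, 0.001]
ft_force: [1.1, -5.8, 5.3]
gripper_width: 0.153
```

Emit:
{"api": "servo_tool", "payload": {"moves": [[[0, 0, 0], [0, -2, 0], -1], [[0, 0, 0], [0, -1, 0], -1], [[0, 0, 0], [0, 0, 0], -1]]}}

```text
t: 18.62
eef_pos: [0.5406, -0.0685, 0.1131]
orientation: [0.002, 0.989, 0.145, 0.001]
ft_force: [0.3, -7.3, 5.2]
gripper_width: 0.152
```

```bash
python3 - <<'E'
from h import *
s,R=st(); unit(s); p=snap('scene','s10')[1]
cv2.imwrite('pics/s10c.png',cv2.resize(p[130:280,230:410],None,fx=4,fy=4,interpolation=cv2.INTER_CUBIC))
E
```

```text
t 18.62 q [ 0.6516  0.5416 -0.7344  1.9083  0.4746  0.8691 -1.6062] pos [ 0.5406 -0.0685  0.1131] w 0.15213040396743072 F [ 0.3188 -7.3303  5.1658] T [-1.2605 -0.1221  0.1731]
[[ 0.958   0.2867  0.0023]
 [ 0.2868 -0.958  -0.0038]
 [ 0.0011  0.0043 -1.    ]]
unit xy mm 1.504075724945307 16.911730462646076 F unit xy -1.807321877927826 -7.11111646021828
```

View pics/s10c.png

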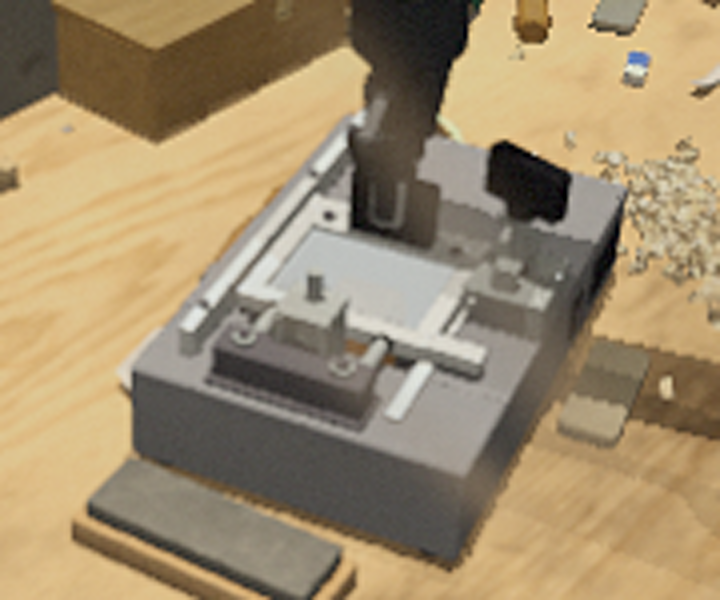

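The pawl stem at crop pixel (315,285) now stands taller than before, so the hook is under the pawl. A little more, in 1 mm steps.

Emit:
{"api": "servo_tool", "payload": {"moves": [[[0, 0, 0], [0, -1, 0], -1], [[0, 0, 0], [0, -1, 0], -1], [[0, 0, 0], [0, 0, 0], -1]]}}

```text
t: 19.05
eef_pos: [0.54, -0.0667, 0.1131]
orientation: [0.002, 0.989, 0.145, 0.001]
ft_force: [0.8, -7.5, 6.2]
gripper_width: 0.157
```

```bash
python3 - <<'E'
from h import *
s,R=st(); unit(s); p=snap('scene','s11')[1]
a=[cv2.resize(cv2.imread(f'pics/{n}.png')[190:240,280:340],None,fx=5,fy=5,interpolation=cv2.INTER_CUBIC) for n in ('s8','s10')]+[cv2.resize(p[190:240,280:340],None,fx=5,fy=5,interpolation=cv2.INTER_CUBIC)]
cv2.imwrite('pics/s11c.png',cv2.resize(np.hstack(a),(800,222)))
E
```

```text
t 19.05 q [ 0.6491  0.5405 -0.7349  1.9101  0.4744  0.8684 -1.6098] pos [ 0.54   -0.0667  0.1131] w 0.15663213818218635 F [ 0.8294 -7.4822  6.1794] T [-1.1575 -0.1452  0.2073]
[[ 0.958   0.2867  0.0023]
 [ 0.2867 -0.958  -0.0039]
 [ 0.0011  0.0044 -1.    ]]
unit xy mm 1.4956249218647941 18.807976045226436 F unit xy -1.3621526457320066 -7.403714329545303
```

View pics/s11c.png

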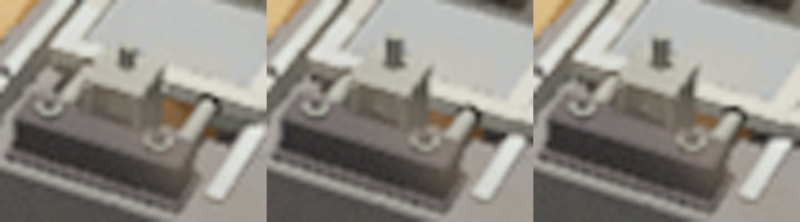

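Left is before, and the middle and right frames show the stem still raised. Continuing in 1 mm steps.

Emit:
{"api": "servo_tool", "payload": {"moves": [[[0, 0, 0], [0, -1, 0], -1], [[0, 0, 0], [0, -1, 0], -1], [[0, 0, 0], [0, 0, 0], -1]]}}

```text
t: 19.48
eef_pos: [0.5394, -0.0648, 0.1131]
orientation: [0.002, 0.989, 0.145, 0.001]
ft_force: [2.1, -7.5, 6.0]
gripper_width: 0.154
```

```bash
cat > pw.py <<'E'
from h import *
import sys
s,R=st(); unit(s); p=snap('scene',sys.argv[1])[1]
a=[cv2.resize(cv2.imread(f'pics/{n}.png')[190:240,280:340],None,fx=5,fy=5,interpolation=cv2.INTER_CUBIC) for n in ('s8','s10',sys.argv[1])]
cv2.imwrite(f'pics/{sys.argv[1]}c.png',cv2.resize(np.hstack(a),(800,222)))
E
python3 pw.py s12
```

```text
t 19.48 q [ 0.6466  0.5393 -0.7354  1.9121  0.4742  0.8675 -1.6133] pos [ 0.5394 -0.0648  0.1131] w 0.1541931033990884 F [ 2.0713 -7.5248  5.9847] T [-1.2334 -0.1088  0.162 ]
[[ 0.9581  0.2866  0.0023]
 [ 0.2866 -0.958  -0.0039]
 [ 0.0011  0.0044 -1.    ]]
unit xy mm 1.4711820961199102 20.743358613836463 F unit xy -0.18516551255063507 -7.802459416887192
```

View pics/s12c.png

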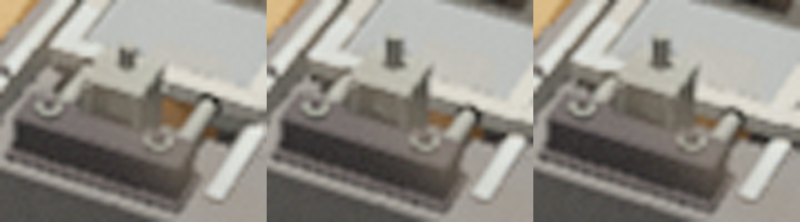

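Still raised and sliding smoothly at about 8 N.

Emit:
{"api": "servo_tool", "payload": {"moves": [[[0, 0, 0], [0, -1, 0], -1], [[0, 0, 0], [0, -1, 0], -1], [[0, 0, 0], [0, 0, 0], -1]]}}

```text
t: 19.9
eef_pos: [0.5389, -0.0629, 0.1132]
orientation: [0.002, 0.989, 0.145, 0.001]
ft_force: [2.2, -8.4, 6.1]
gripper_width: 0.156
```

```bash
python3 pw.py s13
```

```text
t 19.9 q [ 0.644   0.5382 -0.736   1.914   0.474   0.8667 -1.6168] pos [ 0.5389 -0.0629  0.1132] w 0.15637759273697585 F [ 2.1597 -8.3938  6.0739] T [-1.2643 -0.1068  0.1542]
[[ 0.958   0.2867  0.0024]
 [ 0.2867 -0.958  -0.004 ]
 [ 0.0011  0.0045 -1.    ]]
unit xy mm 1.5024097192544188 22.726535687417947 F unit xy -0.3509599923382889 -8.660076279911022
```

View pics/s13c.png

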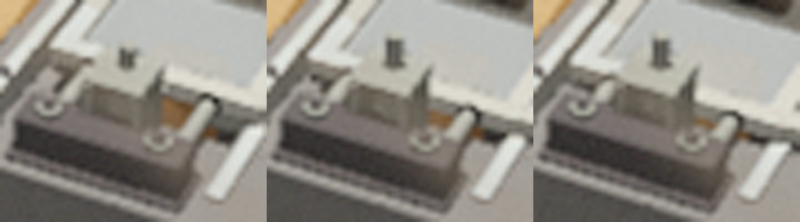

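Emit:
{"api": "servo_tool", "payload": {"moves": [[[0, 0, 0], [0, -1, 0], -1], [[0, 0, 0], [0, -1, 0], -1], [[0, 0, 0], [0, 0, 0], -1]]}}

```text
t: 20.32
eef_pos: [0.5382, -0.0608, 0.1131]
orientation: [0.002, 0.989, 0.145, 0.001]
ft_force: [0.6, -7.1, 5.9]
gripper_width: 0.154
```

```bash
python3 pw.py s14
```

```text
t 20.32 q [ 0.6414  0.5371 -0.7367  1.916   0.4735  0.8659 -1.6203] pos [ 0.5382 -0.0608  0.1131] w 0.15364282524314268 F [ 0.5716 -7.0673  5.9057] T [-1.1324 -0.078   0.1155]
[[ 0.958   0.2868  0.0022]
 [ 0.2868 -0.958  -0.0038]
 [ 0.001   0.0042 -1.    ]]
unit xy mm 1.474387292490536 24.9389342591265 F unit xy -1.4894471762212391 -6.932210127288651
```

View pics/s14c.png

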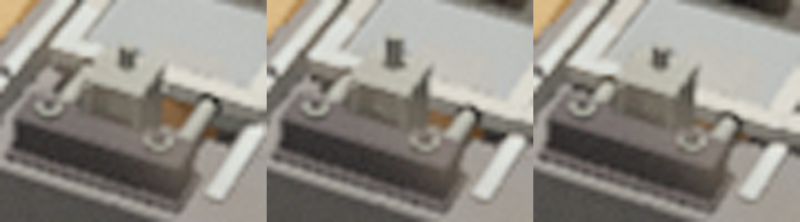

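The stem has dropped back to its initial height, so it has clicked. I'll ease the push off and see whether the latch holds before letting go.

Emit:
{"api": "servo_tool", "payload": {"moves": [[[0, 0, 0], [0, 1, 0], -1], [[0, 0, 0], [0, 1, 0], -1], [[0, 0, 0], [0, 1, 0], -1], [[0, 0, 0], [0, 1, 0], -1], [[0, 0, 0], [0, 0, 0], -1]]}}

```text
t: 21.0
eef_pos: [0.5388, -0.0626, 0.1131]
orientation: [0.001, 0.989, 0.145, 0.0]
ft_force: [-2.4, -3.6, 7.0]
gripper_width: 0.155
```

```bash
python3 pw.py s15
```

```text
t 21.0 q [ 0.6458  0.5394 -0.7374  1.913   0.4721  0.8679 -1.6134] pos [ 0.5388 -0.0626  0.1131] w 0.15480999411462532 F [-2.428  -3.6349  6.9588] T [-0.4258  0.2922  0.0626]
[[ 0.9577  0.2879  0.0011]
 [ 0.2879 -0.9577 -0.0016]
 [ 0.0006  0.0019 -1.    ]]
unit xy mm 1.4759306248121988 23.048537932722112 F unit xy -3.372548843409067 -2.7809745311456275
```

View pics/s15c.png

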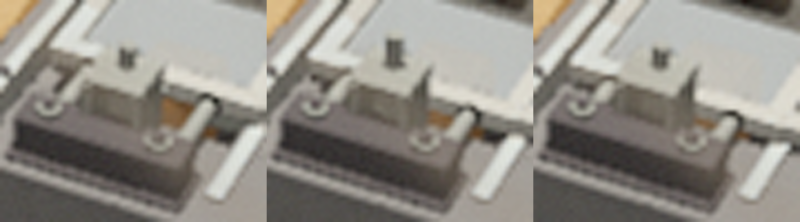

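The pawl is still down. Letting go and rising.

Emit:
{"api": "servo_tool", "payload": {"moves": [[[0, 0, 0], [0, 0, 0], 0], [[0, 0, 0], [0, 0, 0], 0], [[0, 0, 0], [0, 0, 0], 0], [[0, 0, 0], [0, 0, -10], 0], [[0, 0, 0], [0, 0, -30], 0], [[0, 0, 0], [0, 0, -40], 0], [[0, 0, 0], [0, 0, -40], 0], [[0, 0, 0], [0, 0, -40], 0], [[0, 0, 0], [0, 0, 0], 0]]}}

```text
t: 22.18
eef_pos: [0.5405, -0.0611, 0.2763]
orientation: [0.001, 0.989, 0.146, 0.003]
ft_force: [-0.2, -0.0, 0.1]
gripper_width: 0.503
```

```bash
python3 pw.py s16; python3 - <<'E'
from h import *
snap('wrist','w16')
z=dict(np.load('w16.npz'));P=cloud(z,z['d'])
comp(P,.137,.15,(.539,-.063)); comp(P,.135,.16,(.5008,.0564),.02); comp(P,.18,.2,(.448,-.08))
E
```

```text
t 22.18 q [ 0.7612  0.3386 -0.8594  1.7632  0.2802  1.1602 -1.4594] pos [ 0.5405 -0.0611  0.2763] w 0.5029178264266335 F [-0.2215 -0.0374  0.0503] T [0.0086 0.0231 0.0216]
[[ 0.9573  0.2889  0.0069]
 [ 0.289  -0.9573 -0.0016]
 [ 0.0062  0.0035 -1.    ]]
unit xy mm 3.557903993728494 23.999533582978287 F unit xy -0.22287171725275562 0.02806922963517869
[274 167  16  64 927] 0.14359036000656178 ((538.0774536132812, -62.66686248779297), (59.072776794433594, 13.661532402038574), 16.45209503173828)
[139 194  16  13 142] 0.14519406553177153 ((501.56097412109375, 56.11756134033203), (9.529366493225098, 9.773613929748535), 77.11953735351562)
[ 254  282   35   62 1206] 0.1925363390008848 ((449.39508056640625, -80.25116729736328), (16.363258361816406, 55.92275619506836), 88.3804931640625)
```

View pics/s16.png

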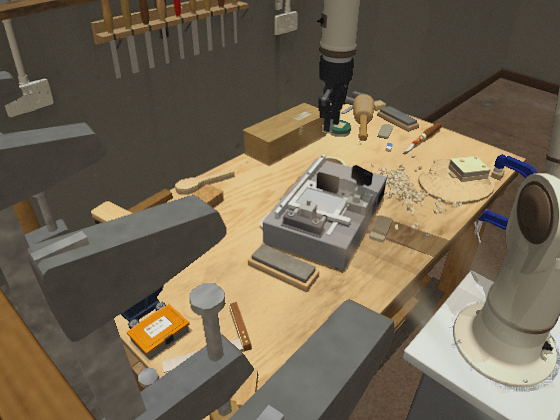

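View pics/s16c.png

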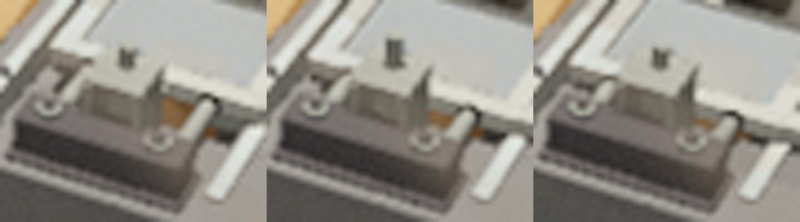

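View pics/w16.png

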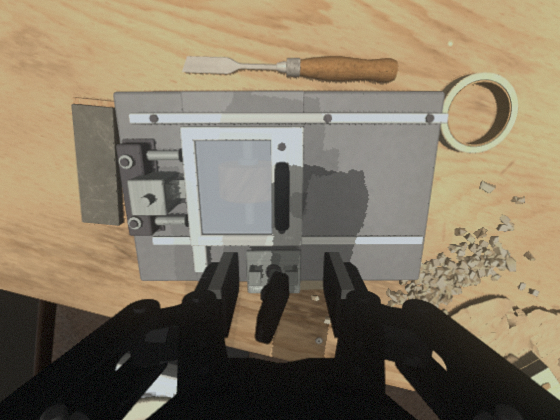

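The guard is held: the handle at (282,197) stays at unit y 23.2 mm after release, against 23.0 while gripped. The pawl stem is at its initial height (0.145), the knob top is at 0.1925 and the wrist force is about zero. Handing in.

```bash
python3 - <<'E'
from h import *
print(bot.finish_job())
E
```

```text
the job is handed in; nothing more can be done
None
```

The guard is shut and caught by the latch, and I handed the job in at about 22 s. `finish_job` gave no verdict, so the result rests on my own checks below.

- **Knob:** I turned it to its stop, about 1.25 rad by the tool angle, then lifted it against its upper stop. After release the bar top measured 0.1925 m against 0.1688 m at the start, so it stays up by about 24 mm.
- **Guard:** I slid it about 117 mm by its handle in small steps. The highest wrist force I read along the slide was about 9 N, but I read it only between steps, so I may have missed the peak. In the scene pictures the pawl stem rose and then dropped back.
- **After letting go:** The handle stayed where it was, at 23.2 mm against 23.0 mm while gripped, along the unit's y. The pawl stem is at 0.145 m, the same as at the start within about 0.5 mm. The gripper is about 80 mm above everything, with the wrist force near zero.
- **Bystanders:** They look unmoved in the last pictures. I judged this by eye and did not measure it.

None of the checks failed or disagreed beyond 1–2 mm of measurement scatter.

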